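Wiggle a hot-air nozzle out of its tight case and stand it on the cooling plate

TASK

Slide the keeper on the nozzle case fully open and leave it open, then ease the slot-tipped hot-air nozzle up out of its tight cutout by its protruding tip: a straight pull brings the light case up with it, so use small twists and do not let the case rise more than a centimetre off its docking plate. Stand the nozzle upright, collar down, near the middle of the aluminium plate, with the case sitting down again and the other two nozzles still seated in it.

Things in the scene. Friction and masses are not known exactly. Their poses are not given: they have to be found in the camera images.
- slot_nozzle: Steel hot-air nozzle with the wide flat tip, 78 mm tall, about 60 g. Origin: centre of its flat underside, z up. Collar 26 mm diameter, z 0 to 34 mm; neck 14 mm diameter, z 34 to 44; tip 12 mm (own x) by 28 mm (own y), z 44 to 78: grip it across the 12 mm. It stands collar down in any one of the three cutouts, turned a little, and stands by itself on a flat surface.
- square_nozzle: Steel nozzle, same collar, neck and heights, but with a 17 x 17 mm square tip. Origin at the centre of its underside, z up. Must stay seated in the case.
- round_nozzle: Steel nozzle, same collar, neck and heights, but with a round tip of 15 mm diameter. Origin at the centre of its underside, z up. Must stay seated in the case.
- case_top (a point): Mouth of the middle cutout on the grey nozzle case's top, 48 mm above the bench; y along the row, z up. Case 80 x 212 x 42 mm, from y -76 to +136 mm. Cutouts at y -50, 0, +50 mm, 29 mm wide, 34 mm deep: seated collars are flush with the top, tips reach 44 mm above it.
- fit (a point): Centre of the middle cutout's floor, 34 mm below case_top. In every cutout two sprung rubber cheeks press the collar's lowest 14 mm from +y and -y: tight for the first 14 mm of rise, then loose. A straight pull lifts the light case too; turning the nozzle to and fro about its upright axis (0.3 rad either way) while raising it 1 to 2 mm a turn lets the case slip down off it.
- case (a joint): Lift of the nozzle case off its docking plate, m: 0 = sitting down. Guided by pins, it cannot slide or turn, only rise up to 40 mm; only its weight (about 0.85 kg with contents) holds it down, and it falls back by itself.
- keeper (a joint): Slide of the keeper, m: 0 = closed, 0.025 = fully open, along +y of the case; it stays where left (1.5 N friction). A flat steel comb on the case behind the row (+x side), its top 5.5 mm above the case top; closed, its teeth lie over the collars and hold the nozzles down; beyond 0.020 they are clear.
- keeper_tab (a point): Centre of the top of the keeper's upright black tab, 24 mm (case x) by 12 mm (case y), 38.5 mm above the case top; closed, it lies at x +18.5, y +102 mm from case_top. Axes as the case. Grip it across the 12 mm from above, or push it along +y.
- cool_plate: Bare aluminium plate lying flat and fixed on the bench, about 99 x 100 x 15 mm. Origin at the centre of its underside; z up.
- plate_top (a point): Centre of the plate's upper face, 15 mm above the bench: stand the nozzle near here.
Things that resemble listed ones, but are neither listed nor needed, are in the scene too. What is shaped like the square_nozzle but blue is not meant. Leave any yellow look-alike of the slot_nozzle alone.

How it is judged:
On the way, in this order (a step that is already met when the one before it is completed fails the run):
1. the keeper is slid open with the slot nozzle still seated (value of joint keeper above 0.02 m and z of slot_nozzle in the frame of case_top between -0.04 and -0.028 m and x of slot_nozzle in the frame of case_top between -0.008 and 0.008 m), for 0.2 s.
2. the slot nozzle is fully out of its cutout (z of slot_nozzle in the frame of case_top above 0.001 m), for 0.1 s.
At the end, for the whole second after the job is handed in: Slot nozzle upright (0.1 rad) and still on the aluminium plate (4 mm), its axis within 30 mm of the plate centre; case down (under 3 mm), keeper open (over 20 mm), the other two nozzles seated (underside 28 to 40 mm below the case top, within 8 mm of the row line) (horizontal distance between slot_nozzle and plate_top below 0.03 m and z of slot_nozzle in the frame of plate_top between -0.004 and 0.004 m and angle between slot_nozzle's own z axis and vertical below 0.1 rad and linear speed of slot_nozzle below 0.02 m/s and value of joint case below 0.003 m and value of joint keeper above 0.02 m and z of square_nozzle in the frame of case_top between -0.04 and -0.028 m and x of square_nozzle in the frame of case_top between -0.008 and 0.008 m and z of round_nozzle in the frame of case_top between -0.04 and -0.028 m and x of round_nozzle in the frame of case_top between -0.008 and 0.008 m); the robot touches nothing.
It fails at once if the case is lifted more than 10 mm off its docking plate (value of joint case above 0.01 m).
It fails at once if another nozzle is pulled up in the case by more than 10 mm (z of any of square_nozzle, round_nozzle in the frame of case_top above -0.024 m).
It also fails if it takes over 61 s, if anything falls off the work surface, if the arm or the gripper's body presses on something with over 40 N, if the wrist force passes 120 N, or if a joint passes its speed limit or range.

ROBOT

A 6-joint arm with a two-finger parallel gripper is mounted at the origin on a cart in front of the work surface, level with it; the furniture and walls round the work are solid. World frame = base frame: x ahead of the robot, y to its left, z up, the work surface at z = 0. Lengths are in m, angles in rad, forces in N, time in s.
With the tool pointing down it reaches from about 0.3 to 0.875 m from the base axis. Payload 6.4 kg.
Tool frame: the origin (TCP) lies at the very end of the fingers, on their centre line; the grasp point (between the pads) lies 19 mm behind it; z points along the fingers, y is the line along which they close (so a half turn about z gives the same grasp; the last joint's range is limited). The gripper opens to 85 mm and grips with 20 to 120 N. Pads are 22 mm wide; open, the fingers measure 114 mm over their backs; the gripper's body (76 mm by 85 mm) begins 54 mm behind the grasp point. The pads swing forward as they close: fully open they stand 13 mm farther back than shut.
Start: joints at [0.916, 0.181, 1.607, -0, 1.354, -0.206], TCP at [0.249, 0.518, 0.206] pointing down, gripper open.
Joint ranges: [-2.99, 2.99], [-0.89, 2.07], [0.3, 2.58], [-1.14, 4.28], [0, 2.63], [-3.12, 3.12]. Speed limits (rad/s): [2.57, 2.57, 3.01, 3.14, 3.14, 3.14].

INTERFACE

Orientations are given as a unit quaternion [w, x, y, z].
In Python, from bench import * gives the robot as it stands. The module is installed in compiled form; this text tells all that it offers.
- The arm moves only by the tool arm_command, never from a script. Its arguments are lists of equal length, an entry for each row: "dp": the shift along the tool's x, y, z in units of 0.25 m (1.0 is 0.25 m), a list of three; "turn": the turn, a rotation vector about the tool's x, y, z in units of 30 degrees (1.0 is 30 degrees), a list of three; "jaw": the opening, from 0 (shut) to 1 (fully open). A call has 1 to 5 rows; each row is the pose to reach, as a shift and turn from the pose commanded when the call began, along the tool's axes at that moment; what a row does not reach only later rows make up. A row lasts 1/8 s, in which the tool goes at most 62.5 mm and 10.7 degrees, less where a joint would pass 70% of its speed; a pose out of reach is approached as far as the arm can. A call with a number of a shift or a turn outside -1 to 1 is refused whole. A call with a gripper value outside its range is refused whole. The fingers move at their own pace and stop on an object; the grip force is fixed at half the most. Time passes only in rows, so rows that repeat a pose let the fingers close. It gives the time, the measured TCP pose, the force, the opening and the grip force at its end, in the units of the state.
- get_obs(): the state, without advancing time (a new reading comes with each control period).
- camera(name): name is "side" or "top" or "wrist"; returns the picture (420x560x3 uint8, blue, green, red); there is no depth.
- get_calibration(name): a dict with "camera_matrix" (3x3 intrinsics, pixels), "R" (3x3) and "t" (3): a world point X has camera coordinates R X + t; the wrist camera has in their place "mount" (4x4, takes a point from camera to tool coordinates, whose origin is the TCP and whose axes are the flange's). Camera axes: x right, y down, z forward; pixel columns grow to the right and rows downward; lengths in m; the calibration is good to about 2 mm. A picture is of the moment at which its call begins: read the wrist's pose just before it. get_calibration takes no time and is no camera call.
- hand_in(): hands the job in; it is judged then, once.
The state is a dict: "time_s": time; "q": joint angles; "dq": joint speeds; "joint_efforts": joint torques, N m; "eef_pos": TCP position; "eef_rot": TCP orientation; "wrist_force": force on the tool from outside, world axes, zero at the start; "torque": the same for the moment, N m; "opening": opening from 0.0 (shut) to 1.0 (fully open); "grasp_force": force on a finger pad.
Only numpy, scipy, OpenCV 4.12 (cv2) and the standard library are available. Lean on these libraries where they do the work, as an engineer would, in place of code of your own. Each camera call takes 0.05 s, during which the arm holds its last target. There are 200 camera calls.

## Working session

There is one attempt and no reset: what is moved stays moved. The work goes in short steps, Python scripts to look and compute and a tool call to move; the robot and the scene stay as the last step left them, time stands still between calls to the robot, and variables do not carry over. Pictures are saved under pics/ and viewed, at most 10 in all, crops included, and the job is handed in when it is done.

Besides the shell and the picture viewer there is one more tool, called after "Call:" by a JSON object that holds its "op" and its "data". arm_command: Moves the arm, as the interface text tells. Its arguments: {"type":"object","properties":{"dp":{"type":"array"},"turn":{"type":"array"},"jaw":{"type":"array"}},"required":["dp","turn","jaw"]}

```bash
mkdir -p pics
python3 - <<'E'
from bench import *
import cv2,numpy as np
np.set_printoptions(precision=4,suppress=True)
o=get_obs();print({k:o[k] for k in('time_s','eef_pos','eef_rot','opening')})
for n in('top','side'):
    cv2.imwrite(f'pics/{n}0.png',camera(n));c=get_calibration(n);print(n,c['camera_matrix'],c['R'],c['t'])
print(get_calibration('wrist'))
E
```

```text
{'time_s': 0.0, 'eef_pos': array([0.2491, 0.5176, 0.2056]), 'eef_rot': array([-0.0004,  0.2225,  0.9749, -0.0008]), 'opening': 1.0031575984721357}
top [[502.655    0.     273.9255]
 [  0.     502.655  213.7057]
 [  0.       0.       1.    ]] [[ 0.0293 -0.9996  0.0056]
 [-0.9919 -0.0298 -0.1233]
 [ 0.1234 -0.002  -0.9923]] [-0.0561  0.4858  1.2332]
side [[420.6211   0.     285.0749]
 [  0.     420.6211 205.5128]
 [  0.       0.       1.    ]] [[-0.9869 -0.1611 -0.0027]
 [-0.0943  0.5907 -0.8014]
 [ 0.1307 -0.7906 -0.5982]] [0.4566 0.113  0.8145]
{'camera_matrix': array([[334.0395,   0.    , 278.4167],
       [  0.    , 334.0395, 202.7971],
       [  0.    ,   0.    ,   1.    ]]), 'mount': array([[-0.0008, -0.9454, -0.3259,  0.0842],
       [ 1.    , -0.0008, -0.    , -0.0001],
       [-0.0002, -0.3259,  0.9454, -0.1657],
       [ 0.    ,  0.    ,  0.    ,  1.    ]])}
```

View pics/top0.png

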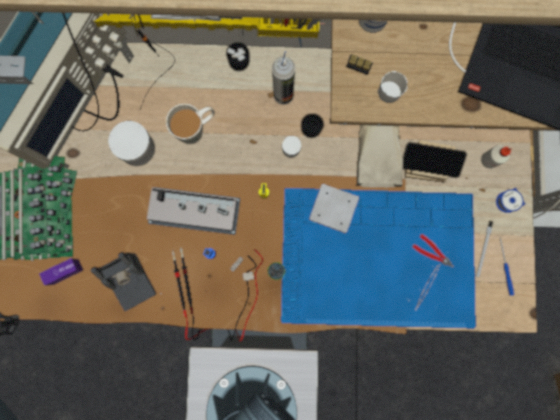

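View pics/side0.png

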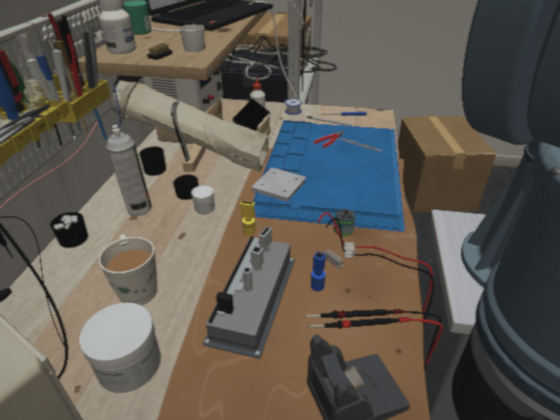

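The top view shows the grey case at (148–238, 190–232) with its black keeper tab at the left end (160,195), so case +y points to world +y. The plate is at (333,208). A yellow look-alike is at (264,190) and a blue one at (210,254). The side view shows the three tips at about (265,238), (257,258) and (248,278). I'll enlarge both views next.

Run:
```python
import cv2,numpy as np
a=cv2.imread('pics/top0.png')[180:244,140:250];b=cv2.imread('pics/side0.png')[215:360,195:305]
a=cv2.resize(a,None,fx=4.4,fy=4.4,interpolation=cv2.INTER_CUBIC);b=cv2.resize(b,None,fx=2.8,fy=4*.7,interpolation=cv2.INTER_CUBIC)
h=max(a.shape[0],b.shape[0]);c=np.zeros((h,a.shape[1]+b.shape[1],3),np.uint8);c[:a.shape[0],:a.shape[1]]=a;c[:b.shape[0],a.shape[1]:]=b
print(c.shape,a.shape);cv2.imwrite('pics/crop1.png',c)
```

```text
(406, 792, 3) (282, 484, 3)
```

View pics/crop1.png

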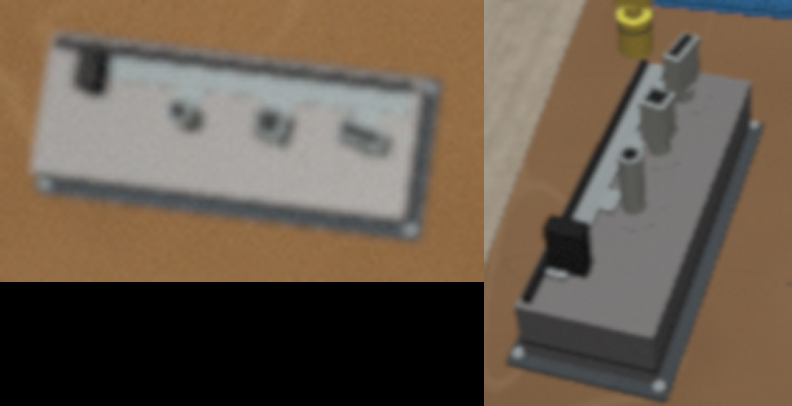

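The crop shows the slot-tipped nozzle at crop (365,138), in the −y cutout, because its tip is wide and flat. The square one is in the middle at (273,127), the round one at (185,115) and the tab at (92,70). The yellow and blue parts stand outside the case and are the look-alikes. Next I'll get rough positions.

```bash
cat > h.py <<'E'
import cv2,numpy as np
from bench import *
from scipy.spatial.transform import Rotation as Ro
np.set_printoptions(precision=4,suppress=True)
def rot(o):q=o['eef_rot'];return Ro.from_quat([q[1],q[2],q[3],q[0]])
def ray(name,uv,o=None):
    c=get_calibration(name);d=np.linalg.solve(c['camera_matrix'],[*uv,1.])
    if name=='wrist':
        R=rot(o).as_matrix();M=c['mount'];return R@M[:3,3]+o['eef_pos'],R@M[:3,:3]@d
    return -c['R'].T@c['t'],c['R'].T@d
def on(name,uv,z,o=None):
    p,d=ray(name,uv,o);return p+d*(z-p[2])/d[2]
def proj(name,X,o=None):
    c=get_calibration(name);X=np.asarray(X,float)
    if name=='wrist':
        M=c['mount'];x=M[:3,:3].T@(rot(o).as_matrix().T@(X-o['eef_pos'])-M[:3,3])
    else:x=c['R']@X+c['t']
    u=c['camera_matrix']@x;return u[:2]/u[2]
def totool(o,X):return rot(o).as_matrix().T@(np.asarray(X)-o['eef_pos'])/.25
E
python3 - <<'E'
from h import *
C=lambda x,y:(x/4.4+140-.4,y/4.4+180-.4)
for n,p,z in(('slot',(365,138),.092),('sq',(273,127),.092),('rnd',(185,115),.092),('tab',(92,65),.0865),('FL',(35,173),.048),('FR',(405,218),.048),('BR',(420,90),.048),('BL',(55,40),.048)):print(n,on('top',C(*p),z))
print('plate',on('top',(333.5,208),.015), 'yel',on('top',(264,188),.08))
S=lambda x,y:((x-484)/2.8+195,y/2.8+215)
for n,p,z in(('slot',(682,47),.092),('sq',(657,96),.092),('rnd',(630,154),.092),('tab',(570,228),.0865),):print(n,on('side',S(*p),z))
img=cv2.imread('pics/top0.png');hs=cv2.cvtColor(img,cv2.COLOR_BGR2HSV)
m=((hs[...,1]<60)&(hs[...,2]>130)).astype(np.uint8);m[:, :300]=0;m[:,370:]=0;m[:180]=0;m[240:]=0
k=max(cv2.findContours(m,0,2)[0],key=cv2.contourArea);r=cv2.minAreaRect(k);print(r,on('top',r[0],.015))
E
```

```text
slot [0.4824 0.0813 0.092 ]
sq [0.487  0.1315 0.092 ]
rnd [0.4921 0.1796 0.092 ]
tab [0.5189 0.2329 0.0865]
FL [0.4626 0.2701 0.048 ]
FR [0.4435 0.0615 0.048 ]
BR [0.5163 0.0559 0.048 ]
BL [0.5386 0.2634 0.048 ]
plate [ 0.5083 -0.1931  0.015 ] yel [ 0.5432 -0.0156  0.08  ]
slot [0.4828 0.09   0.092 ]
sq [0.4887 0.1374 0.092 ]
rnd [0.4935 0.1876 0.092 ]
tab [0.5143 0.2418 0.0865]
((332.5384826660156, 207.3076934814453), (42.1572151184082, 38.939945220947266), 19.440034866333008) [ 0.51   -0.1906  0.015 ]
```

Call:
{"op": "arm_command", "data": {"dp": [[-0.8, -0.45, 0], [-0.8, -0.45, 0], [-0.8, -0.45, 0], [-0.8, -0.45, 0], [-0.8, -0.45, 0]], "turn": [[0, 0, -0.667], [0, 0, -0.667], [0, 0, -0.667], [0, 0, -0.667], [0, 0, -0.667]], "jaw": [1, 1, 1, 1, 1]}}

```text
time_s: 0.72
eef_pos: [0.3825, 0.3274, 0.2062]
eef_rot: [-0.0, 0.052, 0.999, -0.0]
wrist_force: [-0.7, 0.2, 0.3]
opening: 0.998
grasp_force: 0.0
```

Run:
```python
from h import *
o=get_obs();print(o['eef_pos'],rot(o).as_matrix(),o['q'],totool(o,[.49,.15,.22]))
```

```text
[0.3825 0.3274 0.2062] [[-0.9945  0.1045 -0.0001]
 [ 0.1045  0.9945 -0.0008]
 [ 0.     -0.0008 -1.    ]] [ 0.4721  0.0198  1.7832 -0.0007  1.3391 -0.9938] [-0.5018 -0.6606 -0.0546]
```

Call:
{"op": "arm_command", "data": {"dp": [[-0.5, -0.66, -0.05], [-0.5, -0.66, -0.05], [-0.5, -0.66, -0.05], [-0.5, -0.66, -0.05], [-0.5, -0.66, -0.05]], "turn": [[0, 0, 0], [0, 0, 0], [0, 0, 0], [0, 0, 0], [0, 0, 0]], "jaw": [1, 1, 1, 1, 1]}}

```text
time_s: 1.35
eef_pos: [0.4889, 0.1534, 0.2187]
eef_rot: [-0.0, 0.051, 0.999, 0.0]
wrist_force: [-0.0, 0.0, 0.3]
opening: 1.003
grasp_force: 0.0
```

Run:
```python
from h import *
o=get_obs();cv2.imwrite('pics/w1.png',camera('wrist'));print(o['eef_pos'],o['q'])
for n,X in (('slot',[.483,.086,.092]),('tab',[.517,.236,.0865])):print(n,proj('wrist',X,o))
import pickle;pickle.dump({k:o[k] for k in('eef_pos','eef_rot')},open('w1.pkl','wb'))
```

```text
[0.4889 0.1534 0.2187] [ 0.0716  0.0292  1.7478  0.0006  1.3654 -1.3981]
slot [204.1431 186.6871]
tab [368.4667 203.9195]
```

View pics/w1.png

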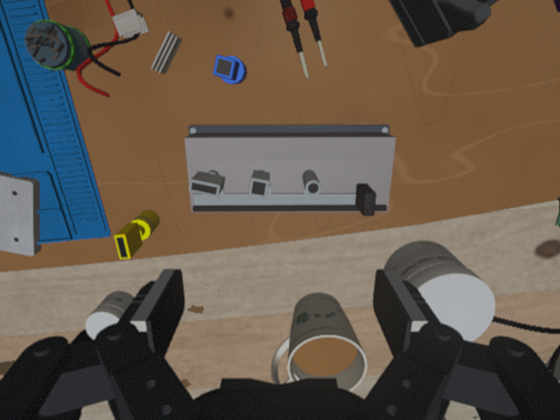

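The wrist view shows the case at (185–395, 125–212), the slot tip near (206,188), the tab near (366,200) and the yellow look-alike at (135,235). I'll enlarge the case.

Run:
```python
import cv2
a=cv2.imread('pics/w1.png')[155:225,180:400]
cv2.imwrite('pics/w1c.png',cv2.resize(a,None,fx=3.6,fy=3.6,interpolation=cv2.INTER_CUBIC))
```

```text
(no output)
```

View pics/w1c.png

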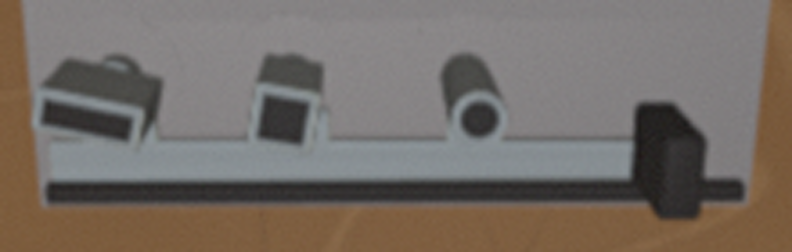

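Run:
```python
from h import *
import pickle
o=pickle.load(open('w1.pkl','rb'))
W=lambda x,y,z:on('wrist',(x/3.6+180-.35,y/3.6+155-.35),z,o)
s,q,r,t=W(90,116,.092),W(285,115,.092),W(478,117,.092),W(686,177,.0865)
print(s,q,r,t)
d=r-s;y=d/np.linalg.norm(d);x=np.array([y[1],-y[0],0]);print('case yaw',np.arctan2(-y[0],y[1]),np.linalg.norm(d))
c=(s+q+r)/3;print('tab in case',(t-c)@x,(t-c)@y,c)
for P in(((38,90),(143,110)),((35,125),(138,146))):
    a=W(*P[0],.092);b=W(*P[1],.092);e=b-a;print('slot long',e,np.linalg.norm(e),'angle from case y',np.arctan2(e@x,e@y))
print('plate',on('wrist',(0,0),.015,o))
```

```text
[0.4832 0.0864 0.092 ] [0.488  0.1355 0.092 ] [0.4935 0.1841 0.092 ] [0.5171 0.2376 0.0865]
case yaw -0.10482022135234484 0.0981701488188742
tab in case 0.017969714130902703 0.10475044419472351 [0.4882 0.1353 0.092 ]
slot long [0.0078 0.0254 0.    ] 0.026583524130572554 angle from case y 0.19483419776992653
slot long [0.0082 0.0251 0.    ] 0.026389256199245717 angle from case y 0.21070726395622266
plate [ 0.2979 -0.0977  0.015 ]
```

The slot nozzle is at (0.483, 0.086), yawed −0.31 rad, and the tab is at (0.517, 0.236). I'm moving over the tab with the jaws part-open so they clear the round tip.

Call:
{"op": "arm_command", "data": {"dp": [[-0.078, 0.34, 0.1], [-0.078, 0.34, 0.25], [-0.078, 0.34, 0.3], [-0.078, 0.34, 0.4], [-0.078, 0.34, 0.4]], "turn": [[0, 0, 0], [0, 0, 0], [0, 0, 0], [0, 0, 0], [0, 0, 0]], "jaw": [0.35, 0.35, 0.35, 0.35, 0.35]}}

```text
time_s: 2.02
eef_pos: [0.5144, 0.2363, 0.1176]
eef_rot: [-0.002, 0.049, 0.999, -0.001]
wrist_force: [-0.8, 0.5, 0.1]
opening: 0.35
grasp_force: 0.0
```

Run:
```python
from h import *
o=get_obs();cv2.imwrite('pics/w2.png',cv2.resize(camera('wrist')[100:400,130:450],None,fx=1.8,fy=1.8));print(o['eef_pos'],totool(o,[.517,.236,.062]))
```

```text
[0.5144 0.2363 0.1176] [-0.0115  0.      0.2224]
```

View pics/w2.png

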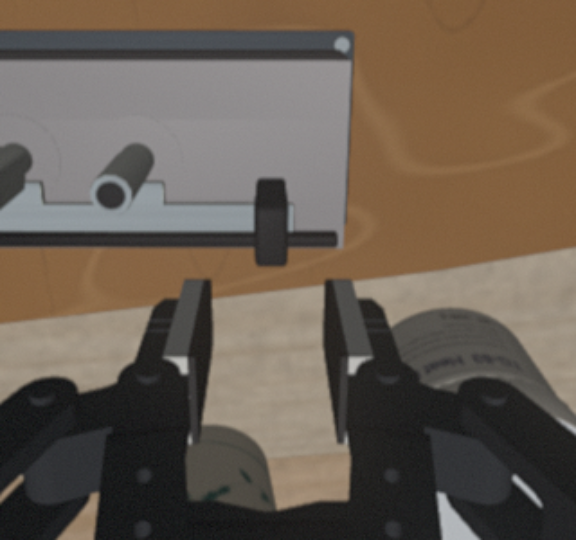

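The tab, at crop (271,222), is centred between the fingers (about 210 and 327), and the round nozzle is clear on the left. I'm descending and gripping.

Call:
{"op": "arm_command", "data": {"dp": [[-0.01, 0, 0.12], [-0.01, 0, 0.22], [-0.01, 0, 0.22], [-0.01, 0, 0.22], [-0.01, 0, 0.22]], "turn": [[0, 0, 0], [0, 0, 0], [0, 0, 0], [0, 0, 0], [0, 0, 0]], "jaw": [0.35, 0.35, 0.35, 0, 0]}}

```text
time_s: 2.7
eef_pos: [0.5204, 0.236, 0.0659]
eef_rot: [0.001, 0.05, 0.999, 0.0]
wrist_force: [-1.3, 0.5, -0.6]
opening: 0.004
grasp_force: 0.0
```

Call:
{"op": "arm_command", "data": {"dp": [[0, 0, 0], [0, 0, 0], [0, 0.03, 0], [0, 0.05, 0], [0, 0.07, 0]], "turn": [[0, 0, 0], [0, 0, 0], [0, 0, 0], [0, 0, 0], [0, 0, 0]], "jaw": [0, 0, 0, 0, 0]}}

```text
time_s: 3.32
eef_pos: [0.5209, 0.2537, 0.0639]
eef_rot: [-0.0, 0.05, 0.999, -0.0]
wrist_force: [-0.0, -0.1, 0.3]
opening: 0.0
grasp_force: 0.0
```

The jaws shut on nothing, so I'm looking.

Run:
```python
from h import *
o=get_obs();print(o['eef_pos'],o['opening'],o['time_s']);a=cv2.resize(camera('wrist')[60:360,130:450],None,fx=1.25,fy=1.25);b=cv2.resize(camera('side')[190:350,190:330],None,fx=2.34375,fy=2.34375);cv2.imwrite('pics/w3.png',np.hstack([a,b]))
```

```text
[0.5209 0.2537 0.0639] 0.000484832026576415 3.325
```

View pics/w3.png

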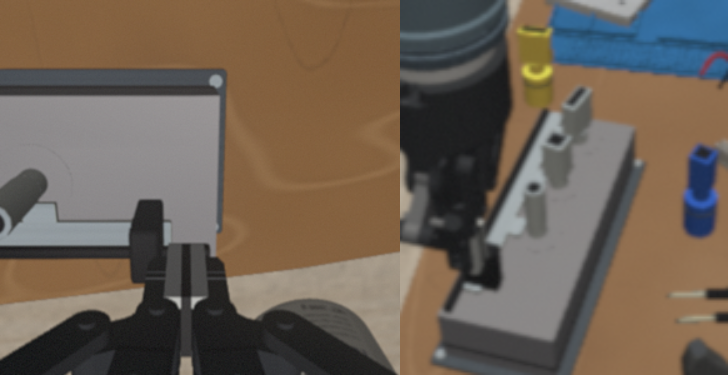

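Run:
```python
from h import *
o=get_obs()
for y in (200,240,260,282):print(y,on('wrist',(147/1.25+130,y/1.25+60),.0865,o))
o2=dict(o);o2['eef_pos']=np.array([.5144,.2363,.1176])
for y in (180,210,237,265):print(y,on('wrist',(271/1.8+130,y/1.8+100),.0865,o2))
print('tcp px crop',(proj('wrist',o['eef_pos'],o)-[130,60])*1.25)
import cv2
g=cv2.cvtColor(cv2.imread('pics/w3.png'),6);print(g[195:290:4,147])
```

```text
200 [0.4931 0.2422 0.0865]
240 [0.5095 0.2401 0.0865]
260 [0.518  0.2389 0.0865]
282 [0.5279 0.2377 0.0865]
180 [0.4965 0.2394 0.0865]
210 [0.5075 0.2383 0.0865]
237 [0.5178 0.2373 0.0865]
265 [0.5288 0.2362 0.0865]
tcp px crop [185.7155 236.4916]
[138  91  38  39  40  40  39  37  38  41  47  50  48  50  47  45  45  43
  40  46  32  55  33  33]
```

Run:
```python
from h import *
o=get_obs()
f=lambda X:(proj('side',X)-[190,190])*2.34375+[400,0]
print(f(o['eef_pos']),f(o['eef_pos']+[0,0,.03]),'tab',f([.518,.238,.0865]),f([.518,.238,.0535]))
im=camera('side')[250:330,190:270];cv2.imwrite('pics/s4.png',cv2.resize(im,None,fx=7,fy=7,interpolation=cv2.INTER_CUBIC))
```

```text
[471.9423 285.4317] [467.4897 254.7007] tab [479.7672 244.2717] [484.1632 277.45  ]
```

View pics/s4.png

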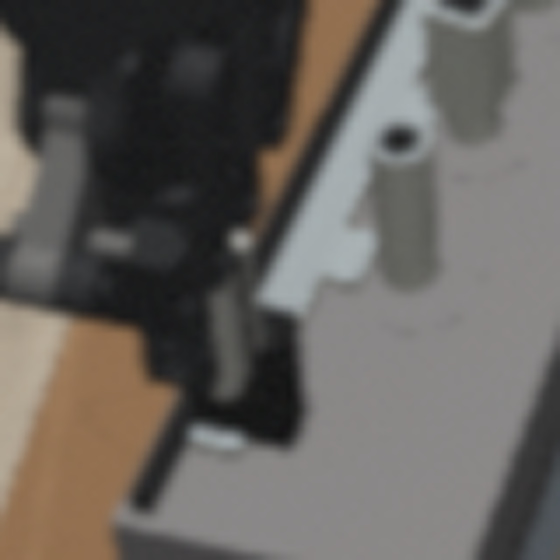

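The side view shows the shut fingertips at crop (230,400), beyond the tab, which hasn't moved. The tips look about 1–2 cm higher than the reported TCP, so they probably closed over the tab's top. I'll go over to its −y side, come down a bit lower and push +y with the fingers shut.

Call:
{"op": "arm_command", "data": {"dp": [[0, 0, -0.16], [0, -0.08, -0.18], [0, -0.155, -0.18], [0.01, -0.155, -0.16], [0.01, -0.155, -0.06]], "turn": [[0, 0, 0], [0, 0, 0], [0, 0, 0], [0, 0, 0], [0, 0, 0]], "jaw": [0, 0, 0, 0, 0]}}

```text
time_s: 4.1
eef_pos: [0.5151, 0.2145, 0.0789]
eef_rot: [0.001, 0.05, 0.999, 0.0]
wrist_force: [-0.7, 1.2, -0.0]
opening: 0.001
grasp_force: 0.0
```

Call:
{"op": "arm_command", "data": {"dp": [[0, 0, 0.04], [0, 0, 0.06], [0, 0, 0.07], [0, 0, 0.08], [0, 0, 0.08]], "turn": [[0, 0, 0], [0, 0, 0], [0, 0, 0], [0, 0, 0], [0, 0, 0]], "jaw": [0, 0, 0, 0, 0]}}

```text
time_s: 4.72
eef_pos: [0.5148, 0.2149, 0.0592]
eef_rot: [0.0, 0.05, 0.999, 0.0]
wrist_force: [-0.1, 0.4, 0.3]
opening: -0.002
grasp_force: 0.0
```

Run:
```python
from h import *
o=get_obs();print(o['eef_pos'],o['opening'],o['time_s'],o['wrist_force'],proj('wrist',o['eef_pos'],o));a=cv2.resize(camera('wrist')[100:340,150:390],None,fx=1.6,fy=1.6);b=cv2.resize(camera('side')[230:330,190:290],(384,384));cv2.imwrite('pics/w5.png',np.hstack([a,b]))
```

```text
[0.5148 0.2149 0.0592] -0.0022182480389388803 4.725 [-0.0917  0.3849  0.2838] [278.5727 249.1945]
```

View pics/w5.png

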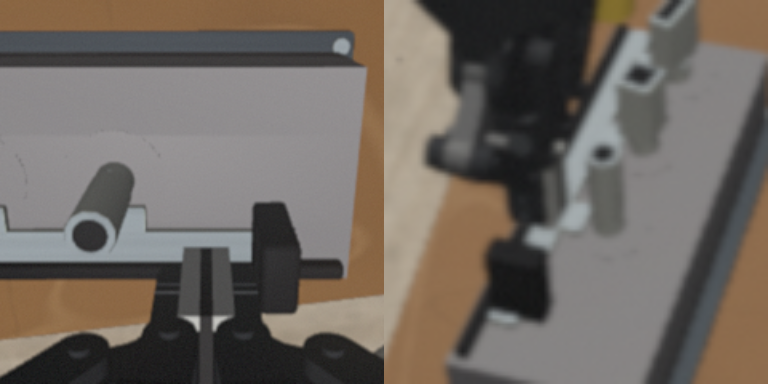

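The shut fingers (wrist crop (207,250)) are now on the −y side of the tab (275,258), just above the comb. Pushing +y.

Call:
{"op": "arm_command", "data": {"dp": [[0, 0.02, 0], [0, 0.03, 0], [0, 0.04, 0], [0, 0.05, 0], [0, 0.05, 0]], "turn": [[0, 0, 0], [0, 0, 0], [0, 0, 0], [0, 0, 0], [0, 0, 0]], "jaw": [0, 0, 0, 0, 0]}}

```text
time_s: 5.45
eef_pos: [0.5158, 0.2274, 0.0589]
eef_rot: [-0.0, 0.05, 0.999, 0.0]
wrist_force: [1.0, 0.2, 0.4]
opening: 0.001
grasp_force: 0.1
```

Run:
```python
from h import *
o=get_obs();print(o['eef_pos'],o['opening'],o['time_s'],o['wrist_force']);a=cv2.resize(camera('wrist')[100:340,150:390],None,fx=1.6,fy=1.6);b=cv2.resize(camera('side')[230:330,190:290],(384,384));cv2.imwrite('pics/w6.png',np.hstack([a,b]))
```

```text
[0.5158 0.2274 0.0589] 0.00133259917938462 5.45 [0.9947 0.1901 0.3522]
```

```bash
cat >> h.py <<'E'
def tabedge(im,o,x=.525):
    v=int(round(proj('wrist',[x,o['eef_pos'][1]+.02,.0865],o)[1]));r=[]
    for vv in (v,v+2,v+4):
        g=cv2.cvtColor(im,6)[vv].astype(int);runs=np.flatnonzero(g<62)
        # runs of dark pixels
        sp=np.split(runs,np.flatnonzero(np.diff(runs)>1)+1)
        r.append((vv,[(int(s[0]),int(s[-1]),on('wrist',(s[-1]+.5,vv),.0865,o)[:2].round(4).tolist()) for s in sp if len(s)>5 and s[0]>150 and s[-1]<500]))
    return r
E
python3 - <<'E'
from h import *
for f,y,z,x in(('w5',.2149,.0592,.5148),('w6',.2274,.0589,.5158)):
    a=cv2.resize(cv2.imread(f'pics/{f}.png')[:,:384],(240,240),interpolation=cv2.INTER_AREA);im=np.zeros((420,560,3),np.uint8)+255;im[100:340,150:390]=a
    o=dict(get_obs());o['eef_pos']=np.array([x,y,z]);print(f);[print(t) for t in tabedge(im,o)]
E
```

```text
w5
(290, [(246, 261, [0.5219, 0.2059]), (275, 282, [0.5229, 0.216]), (296, 334, [0.5254, 0.2409])])
(292, [(245, 261, [0.523, 0.2058]), (274, 282, [0.524, 0.2159]), (296, 334, [0.5266, 0.2408])])
(294, [(245, 261, [0.5241, 0.2056]), (275, 282, [0.5252, 0.2157]), (296, 333, [0.5276, 0.2403])])
w6
(289, [(246, 261, [0.5221, 0.2185]), (274, 282, [0.5232, 0.2285]), (296, 315, [0.5248, 0.2443])])
(291, [(245, 261, [0.5233, 0.2184]), (275, 282, [0.5243, 0.2284]), (296, 315, [0.5259, 0.2442])])
(293, [(245, 261, [0.5244, 0.2182]), (275, 282, [0.5254, 0.2283]), (296, 314, [0.5269, 0.2437])])
```

Call:
{"op": "arm_command", "data": {"dp": [[0, 0.02, 0], [0, 0.035, 0], [0, 0.05, 0], [0, 0.065, 0], [0, 0.065, 0]], "turn": [[0, 0, 0], [0, 0, 0], [0, 0, 0], [0, 0, 0], [0, 0, 0]], "jaw": [0, 0, 0, 0, 0]}}

```text
time_s: 6.18
eef_pos: [0.5175, 0.244, 0.059]
eef_rot: [0.0, 0.05, 0.999, 0.0]
wrist_force: [-0.3, 0.4, 0.4]
opening: 0.0
grasp_force: 0.0
```

Run:
```python
from h import *
o=get_obs();im=camera('wrist');cv2.imwrite('pics/w7.png',im);print(o['eef_pos'],o['wrist_force'])
for t in tabedge(im,o):print(t)
```

```text
[0.5175 0.244  0.059 ] [-0.3251  0.3532  0.4234]
(286, [(246, 261, [0.5222, 0.2352]), (275, 282, [0.5232, 0.2452]), (296, 315, [0.5248, 0.261])])
(288, [(246, 261, [0.5233, 0.2351]), (274, 282, [0.5243, 0.2451]), (296, 315, [0.5259, 0.2609])])
(290, [(246, 261, [0.5244, 0.235]), (274, 282, [0.5254, 0.245]), (296, 315, [0.527, 0.2608])])
```

Run:
```python
from h import *
im=cv2.imread('pics/w7.png');g=cv2.cvtColor(im,6)
a=cv2.cvtColor(cv2.resize(cv2.imread('pics/w5.png')[:,:384],(240,240),interpolation=cv2.INTER_AREA),6)
b=cv2.cvtColor(cv2.resize(cv2.imread('pics/w6.png')[:,:384],(240,240),interpolation=cv2.INTER_AREA),6)
for v in(232,240,248,256):
  for n,G,o in(('w5',a,150),('w6',b,150),('w7',g[100:340],0)):
    r=np.flatnonzero(G[v-100]<62)+o;r=r[(r>200)&(r<420)];sp=np.split(r,np.flatnonzero(np.diff(r)>1)+1);print(v,n,[(int(s[0]),int(s[-1])) for s in sp if len(s)>3])
cv2.imwrite('pics/w7c.png',cv2.resize(im[100:340,150:420],None,fx=2,fy=2))
```

```text
232 w5 [(309, 328)]
232 w6 [(291, 310)]
232 w7 [(291, 311)]
240 w5 [(201, 211), (308, 331)]
240 w6 [(291, 312)]
240 w7 [(291, 313)]
248 w5 [(201, 215), (308, 334)]
248 w6 [(291, 315)]
248 w7 [(291, 315)]
256 w5 [(275, 282), (308, 336)]
256 w6 [(275, 282), (293, 316)]
256 w7 [(275, 282), (293, 316)]
```

View pics/w7c.png

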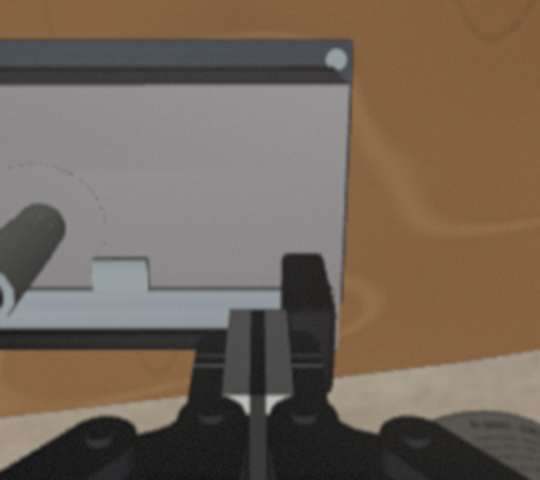

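The tab (wrist crop (308,300)) is moving with the fingers, and the keeper has gone about 20 mm. I'll push the rest of the way to the stop.

Call:
{"op": "arm_command", "data": {"dp": [[0, 0.01, 0], [0, 0.016, 0], [0, 0.02, 0], [0, 0.024, 0], [0, 0.024, 0]], "turn": [[0, 0, 0], [0, 0, 0], [0, 0, 0], [0, 0, 0], [0, 0, 0]], "jaw": [0, 0, 0, 0, 0]}}

```text
time_s: 6.85
eef_pos: [0.5178, 0.2471, 0.0588]
eef_rot: [-0.001, 0.05, 0.999, -0.002]
wrist_force: [-1.4, -10.7, 2.0]
opening: -0.004
grasp_force: 5.2
```

Run:
```python
from h import *
o=get_obs();im=camera('wrist');cv2.imwrite('pics/w8.png',im);print(o['eef_pos'],o['wrist_force'])
for t in tabedge(im,o):print(t)
```

```text
[0.5178 0.2471 0.0588] [ -1.4452 -10.7474   2.0039]
(286, [(246, 261, [0.5225, 0.2386]), (275, 282, [0.5234, 0.2486]), (296, 314, [0.5249, 0.2638])])
(288, [(246, 261, [0.5236, 0.2384]), (275, 282, [0.5245, 0.2485]), (296, 314, [0.526, 0.2637])])
(290, [(246, 261, [0.5247, 0.2383]), (275, 282, [0.5256, 0.2483]), (296, 314, [0.5271, 0.2636])])
```

10.7 N along y means the keeper is at its stop. I'll back off, rise, turn towards the slot nozzle and go over it.

Call:
{"op": "arm_command", "data": {"dp": [[0, -0.04, 0], [0, -0.04, -0.2], [0, -0.25, -0.3], [0.04, -0.45, -0.3], [0.073, -0.653, -0.3]], "turn": [[0, 0, 0], [0, 0, 0], [0, 0, 0.3], [0, 0, 0.6], [0, 0, 0.95]], "jaw": [0, 0, 0, 0.4, 0.4]}}

```text
time_s: 7.52
eef_pos: [0.4836, 0.0877, 0.1347]
eef_rot: [0.001, 0.297, 0.955, 0.001]
wrist_force: [0.3, -0.6, 0.8]
opening: 0.391
grasp_force: 0.0
```

Call:
{"op": "arm_command", "data": {"dp": [[0, 0, 0], [0, 0, 0], [0, 0, 0], [0, 0, 0], [0, 0, 0]], "turn": [[0, 0, 0.35], [0, 0, 0.7], [0, 0, 1], [0, 0, 1], [0, 0, 1]], "jaw": [0.4, 0.4, 0.4, 0.4, 0.4]}}

```text
time_s: 8.15
eef_pos: [0.4837, 0.0889, 0.134]
eef_rot: [0.0, 0.53, 0.848, 0.0]
wrist_force: [0.5, 0.7, 0.6]
opening: 0.397
grasp_force: 0.0
```

Call:
{"op": "arm_command", "data": {"dp": [[0, 0, 0], [0, 0, 0], [0, 0, 0], [0, 0, 0], [0, 0, 0]], "turn": [[0, 0, 0.35], [0, 0, 0.7], [0, 0, 1], [0, 0, 1], [0, 0, 1]], "jaw": [0.4, 0.4, 0.4, 0.4, 0.4]}}

```text
time_s: 8.78
eef_pos: [0.4836, 0.0888, 0.134]
eef_rot: [-0.0, 0.731, 0.682, 0.0]
wrist_force: [0.1, 0.1, 0.6]
opening: 0.404
grasp_force: 0.0
```

Run:
```python
from h import *
o=get_obs();im=camera('wrist');cv2.imwrite('pics/w9.png',im);y=rot(o).as_matrix()[:,1];print(o['eef_pos'],y,np.degrees(np.arctan2(y[1],y[0])),o['q'],o['time_s'])
print('t',totool(o,[.4832,.0864,.058]))
# tab edge from far
for n,X in(('tip',[.4832,.0864,.092]),('rnd',[.4935,.1841,.092]),('tab',[.52,.26,.0865])):print(n,proj('wrist',X,o))
# slot tip: dark bore + light rim; bright mask near prediction
p=proj('wrist',[.4832,.0864,.092],o).astype(int);g=cv2.cvtColor(im,6)
w=g[p[1]-45:p[1]+46:5,p[0]-50:p[0]+51:4];print(w)
```

```text
[0.4836 0.0888 0.134 ] [ 0.9976 -0.0693  0.    ] -3.9716857765394367 [-0.0603  0.0749  1.8813  0.0001  1.1853  0.009 ] 8.775
t [-0.0099 -0.0011  0.3039]
tip [278.2248 223.8232]
rnd [284.1493  66.2841]
tab [325.7155 -95.0876]
[[ 90 142 140 140 142 142 143 142 146 149 149 150 147 148 149 148 132 157
  155 152 152 153 155 154  55  48]
 [ 89 143 140 142 140 141 142 143 147 149 150 138 150 149 146 144 129 155
  155 155 151 152 156 137  58  49]
 [101 142 141 141 142 141 141 142 147 142 149 147 150 147 149 147 147 145
  148 118 150 152 155 119  57  60]
 [102 143 143 140 141 141 141 141 137 147 149 148 137  73  75  98 144 144
  148 127 152 151 156 113  54  77]
 [101 145 141 142 140 142 139 142 147 146 146 148  74  73  73  71  92 145
  144 142 152 151 154  73  55  90]
 [100 143 139 141 141 140 140 139 145 146 146 106  71  73  74  72  76 145
  145 159 151 153 153  52  53 111]
 [ 98 141 142 141 140 141 140 142 144 146 144 140 102 130 149 153 140 145
  144 138 140 138 138  50  54 133]
 [102 141 140 140 140 142 142 140 145 145 144  83 153  60  59  58 147 144
  142 139 140 138 140  41  50 138]
 [ 
[... 496 characters left out ...]
06 106 107
  108 105 105 107 108 107 107 105]
 [102 101 103 103 103 103 103 103 103 103 104 105 116 134 125 105 104 105
  110 105 107 107 106 107 104 106]
 [104 101 104 103 101 104 103 102 105 105 103 103 104 104 104 105 105 103
  110 106 106 104 103 105 103 106]
 [102 101 103 100 102 103 104 102 104 104 106 105 103 101 101 102 101 102
  103 105 104 104 107 105 107 108]
 [ 68  67  69  34 105 101 103 102 103 104 103 102 105 106 105 104 105 105
  108 105 105 106  28  62  68  69]
 [ 69  68  56  34 103 101 102 101 101 105 102 103 107 106 104 103 106 106
  107 107 105 105  33  37  71  71]
 [ 66  66  37  28 100 103 102 103 104 103 104 104 105 103 106 103 105 104
  107 104 105 104  31  29  72  69]]
```

Run:
```python
from h import *
o=get_obs();im=cv2.imread('pics/w9.png');g=cv2.cvtColor(im,6)
m=np.zeros_like(g);m[208:262,262:302]=(g[208:262,262:302]<64)
k=max(cv2.findContours(m,0,2)[0],key=cv2.contourArea);r=cv2.minAreaRect(k);print(r)
b=cv2.boxPoints(r);P=np.array([on('wrist',q,.092,o) for q in b]);c=P.mean(0);print('centre',c,on('wrist',r[0],.092,o))
e=[P[1]-P[0],P[2]-P[1]];e=max(e,key=np.linalg.norm);e=e*np.sign(e[1]);print(np.linalg.norm(e),'nozzle yaw',-np.arctan2(e[0],e[1]),np.degrees(-np.arctan2(e[0],e[1])))
print('t',totool(o,[c[0],c[1],.058]))
```

```text
((280.9192199707031, 224.796142578125), (7.981226921081543, 29.118322372436523), 15.255120277404785)
centre [0.4849 0.0854 0.092 ] [0.485  0.0856 0.092 ]
0.021061082269464525 nozzle yaw -0.31917636929550897 -18.28745888094162
t [-0.0133  0.006   0.3039]
```

Call:
{"op": "arm_command", "data": {"dp": [[-0.012, 0.004, 0], [-0.012, 0.004, 0.1], [-0.012, 0.004, 0.22], [-0.012, 0.004, 0.305], [-0.012, 0.004, 0.305]], "turn": [[0, 0, 0.3], [0, 0, 0.47], [0, 0, 0.47], [0, 0, 0.47], [0, 0, 0.47]], "jaw": [0.4, 0.4, 0.4, 0.4, 0.4]}}

```text
time_s: 9.45
eef_pos: [0.4828, 0.0858, 0.0562]
eef_rot: [-0.001, 0.81, 0.586, -0.002]
wrist_force: [0.3, 0.6, 0.1]
opening: 0.405
grasp_force: 0.0
```

Call:
{"op": "arm_command", "data": {"dp": [[0, 0, 0], [0, 0, 0], [0, 0, 0], [0, 0, 0], [0, 0, 0]], "turn": [[0, 0, 0], [0, 0, 0], [0, 0, 0], [0, 0, 0], [0, 0, 0]], "jaw": [0.4, 0.4, 0, 0, 0]}}

```text
time_s: 10.07
eef_pos: [0.4853, 0.0857, 0.0587]
eef_rot: [0.001, 0.811, 0.586, 0.001]
wrist_force: [-0.6, -0.0, 6.0]
opening: 0.117
grasp_force: 59.2
```

The grip is good (opening 0.117, 59 N). I'm saving a side-view reference for tracking the case's lift before I start the twists.

```bash
cat >> h.py <<'E'
X0=np.array([[.4882,.1353,.048]]);cy=np.array([.1046,.9945,0]);cx=np.array([.9945,-.1046,0])
def lift():
    """case lift from vertical shift of the case end + front-face patches in the side view"""
    a=np.load('ref.npy');b=camera('side');r=[]
    for y in(70,110,130):
        u=proj('side',X0[0]-.036*cx+y/1000*cy).astype(int)
        s=np.s_[u[1]-12:u[1]+20,u[0]-16:u[0]+17]
        A=cv2.cvtColor(a[s],6).astype(np.float32);B=cv2.cvtColor(b[s],6).astype(np.float32)
        w=cv2.createHanningWindow(A.shape[::-1],cv2.CV_32F);r.append((cv2.phaseCorrelate(A,B,w)[0]))
    u1=proj('side',X0[0]+.1*cy);u2=proj('side',X0[0]+.1*cy+[0,0,.01]);return np.array(r),(u2-u1)/10
E
python3 - <<'E'
from h import *
np.save('ref.npy',camera('side'));r,k=lift();print(r,'px/mm',k);print(get_obs()['wrist_force'])
E
```

```text
[[ 0.033   0.046 ]
 [-0.061   0.0782]
 [-0.0642  0.034 ]] px/mm [-0.0438 -0.4158]
[-1.0558 -0.0832  5.5085]
```

Call:
{"op": "arm_command", "data": {"dp": [[0, 0, -0.001], [0, 0, -0.002], [0, 0, -0.004], [0, 0, -0.006], [0, 0, -0.008]], "turn": [[0, 0, 0.35], [0, 0, 0.5], [0, 0, 0.15], [0, 0, -0.2], [0, 0, -0.5]], "jaw": [0, 0, 0, 0, 0]}}

```text
time_s: 10.8
eef_pos: [0.4837, 0.0858, 0.0592]
eef_rot: [-0.001, 0.725, 0.688, -0.0]
wrist_force: [-0.4, 0.6, -2.7]
opening: 0.119
grasp_force: 58.5
```

Call:
{"op": "arm_command", "data": {"dp": [[0, 0, -0.001], [0, 0, -0.003], [0, 0, -0.004], [0, 0, -0.006], [0, 0, -0.008]], "turn": [[0, 0, 0.35], [0, 0, 0.7], [0, 0, 1.0], [0, 0, 0.65], [0, 0, 0.3]], "jaw": [0, 0, 0, 0, 0]}}

```text
time_s: 11.42
eef_pos: [0.4836, 0.0858, 0.0611]
eef_rot: [-0.001, 0.777, 0.629, -0.001]
wrist_force: [0.4, 0.6, -2.2]
opening: 0.116
grasp_force: 58.8
```

Run:
```python
from h import *
r,k=lift();print(r,k);o=get_obs();print(o['wrist_force'],o['eef_pos'],o['opening'])
```

```text
[[ 0.2146  0.0187]
 [ 0.1068  0.0068]
 [ 0.0422 -0.0613]] [-0.0438 -0.4158]
[-0.2703 -0.273  -2.9327] [0.4836 0.0858 0.0612] 0.11750954173917207
```

The case hasn't lifted, so I'll keep going.

Call:
{"op": "arm_command", "data": {"dp": [[0, 0, -0.001], [0, 0, -0.003], [0, 0, -0.005], [0, 0, -0.007], [0, 0, -0.009]], "turn": [[0, 0, -0.3], [0, 0, 0.05], [0, 0, 0.4], [0, 0, 0.7], [0, 0, 0.35]], "jaw": [0, 0, 0, 0, 0]}}

```text
time_s: 12.1
eef_pos: [0.4838, 0.0858, 0.0634]
eef_rot: [-0.0, 0.834, 0.552, -0.0]
wrist_force: [-0.7, 0.4, -3.1]
opening: 0.119
grasp_force: 58.9
```

Call:
{"op": "arm_command", "data": {"dp": [[0, 0, -0.002], [0, 0, -0.003], [0, 0, -0.005], [0, 0, -0.007], [0, 0, -0.009]], "turn": [[0, 0, -0.35], [0, 0, -0.65], [0, 0, -0.3], [0, 0, 0.05], [0, 0, 0.35]], "jaw": [0, 0, 0, 0, 0]}}

```text
time_s: 12.72
eef_pos: [0.4838, 0.0857, 0.0657]
eef_rot: [-0.0, 0.882, 0.471, -0.0]
wrist_force: [-0.4, -0.4, -3.8]
opening: 0.115
grasp_force: 58.8
```

Run:
```python
from h import *
r,k=lift();print(r,k);o=get_obs();print(o['wrist_force'],o['eef_pos'],o['opening'])
```

```text
[[-0.0309  0.1002]
 [ 0.1235  0.0288]
 [ 0.0269  0.0536]] [-0.0438 -0.4158]
[ 0.6213  0.8271 -2.4698] [0.4839 0.0857 0.0658] 0.1167807619311649
```

Call:
{"op": "arm_command", "data": {"dp": [[0, 0, -0.002], [0, 0, -0.004], [0, 0, -0.005], [0, 0, -0.007], [0, 0, -0.009]], "turn": [[0, 0, -0.35], [0, 0, -0.7], [0, 0, -1.0], [0, 0, -0.65], [0, 0, -0.3]], "jaw": [0, 0, 0, 0, 0]}}

```text
time_s: 13.4
eef_pos: [0.4839, 0.0858, 0.068]
eef_rot: [-0.0, 0.842, 0.54, -0.0]
wrist_force: [-0.1, 0.1, -3.8]
opening: 0.11
grasp_force: 58.8
```

Call:
{"op": "arm_command", "data": {"dp": [[0, 0, -0.001], [0, 0, -0.003], [0, 0, -0.005], [0, 0, -0.007], [0, 0, -0.009]], "turn": [[0, 0, 0.3], [0, 0, -0.05], [0, 0, -0.4], [0, 0, -0.7], [0, 0, -0.35]], "jaw": [0, 0, 0, 0, 0]}}

```text
time_s: 14.02
eef_pos: [0.4839, 0.0858, 0.0703]
eef_rot: [-0.0, 0.787, 0.617, -0.0]
wrist_force: [0.4, 0.2, -3.2]
opening: 0.117
grasp_force: 58.8
```

Call:
{"op": "arm_command", "data": {"dp": [[0, 0, -0.002], [0, 0, -0.004], [0, 0, -0.005], [0, 0, -0.007], [0, 0, -0.009]], "turn": [[0, 0, 0.35], [0, 0, 0.65], [0, 0, 0.3], [0, 0, -0.05], [0, 0, -0.35]], "jaw": [0, 0, 0, 0, 0]}}

```text
time_s: 14.65
eef_pos: [0.4843, 0.0857, 0.073]
eef_rot: [-0.0, 0.725, 0.688, -0.0]
wrist_force: [-1.2, -0.4, -1.1]
opening: 0.118
grasp_force: 59.1
```

Run:
```python
from h import *
r,k=lift();print(r,k);o=get_obs();print(o['wrist_force'],o['eef_pos'],o['opening'])
```

```text
[[ 0.1265 -0.0929]
 [-0.0098 -0.1275]
 [-0.1096 -0.0037]] [-0.0438 -0.4158]
[ 1.2208  0.6909 -0.6758] [0.4844 0.0857 0.073 ] 0.11172541934300426
```

The force has dropped to the nozzle's own weight, so it's loose. One more gentle twist, then straight up with a check.

Call:
{"op": "arm_command", "data": {"dp": [[0, 0, -0.002], [0, 0, -0.005], [0, 0, -0.01], [0, 0, -0.015], [0, 0, -0.02]], "turn": [[0, 0, 0.35], [0, 0, 0.7], [0, 0, 0.5], [0, 0, 0.5], [0, 0, 0.5]], "jaw": [0, 0, 0, 0, 0]}}

```text
time_s: 15.32
eef_pos: [0.4844, 0.0857, 0.078]
eef_rot: [-0.0, 0.811, 0.585, -0.0]
wrist_force: [-0.4, -0.3, -0.2]
opening: 0.114
grasp_force: 59.1
```

Run:
```python
from h import *
r,k=lift();print(r,k);o=get_obs();print(o['wrist_force'],o['eef_pos'],o['opening'])
```

```text
[[-0.0353 -0.2513]
 [-0.0975 -0.1294]
 [-0.0488 -0.0132]] [-0.0438 -0.4158]
[-0.0439  0.4224  0.5121] [0.4845 0.0857 0.0782] 0.11693485568312968
```

Call:
{"op": "arm_command", "data": {"dp": [[0, 0, -0.05], [0, 0, -0.12], [0, 0, -0.2], [0, 0, -0.28], [0, 0, -0.34]], "turn": [[0, 0, 0], [0, 0, 0], [0, 0, 0], [0, 0, 0], [0, 0, 0]], "jaw": [0, 0, 0, 0, 0]}}

```text
time_s: 16.0
eef_pos: [0.4849, 0.0857, 0.1647]
eef_rot: [0.001, 0.811, 0.585, 0.001]
wrist_force: [0.8, 0.2, -1.3]
opening: 0.112
grasp_force: 59.1
```

Run:
```python
from h import *
r,k=lift();print(r,k);o=get_obs();print(o['wrist_force'],o['eef_pos'],o['opening'],o['q'])
top=camera('top');cv2.imwrite('pics/top2.png',top);side=camera('side');cv2.imwrite('pics/side2.png',side);cv2.imwrite('pics/wr2.png',camera('wrist'))
hs=cv2.cvtColor(cv2.imread('pics/side0.png'),cv2.COLOR_BGR2HSV)
m=((hs[...,1]<50)&(hs[...,2]>120)).astype(np.uint8);M=np.zeros_like(m);M[165:205,245:312]=m[165:205,245:312]
c=max(cv2.findContours(M,0,2)[0],key=cv2.contourArea);b=cv2.minAreaRect(c);print(b,on('side',b[0],.015))
P=on('side',b[0],.015)*.5+.5*on('top',(332.5,207.3),.015);print(P,totool(o,[P[0],P[1],.16]))
```

```text
[[ 0.2969  0.065 ]
 [-0.0864  0.015 ]
 [-0.0279 -0.0328]] [-0.0438 -0.4158]
[ 0.6777 -0.1745  0.8679] [0.486  0.0857 0.1665] 0.11946381309475268 [-0.0665  0.0349  1.8519  0.      1.2505  0.2532]
((277.94268798828125, 181.70631408691406), (48.22943115234375, 25.051467895507812), 15.52410888671875) [ 0.5107 -0.1873  0.015 ]
[ 0.5104 -0.1889  0.015 ] [-1.0121  0.4376  0.0266]
```

Call:
{"op": "arm_command", "data": {"dp": [[-0.15, 0.06, 0], [-0.4, 0.17, 0], [-0.65, 0.28, 0], [-0.85, 0.37, 0], [-1.0, 0.437, 0]], "turn": [[0, 0, 0], [0, 0, 0], [0, 0, 0], [0, 0, 0], [0, 0, 0]], "jaw": [0, 0, 0, 0, 0]}}

```text
time_s: 16.82
eef_pos: [0.5089, -0.1883, 0.1618]
eef_rot: [-0.001, 0.811, 0.585, -0.0]
wrist_force: [1.2, 0.3, -0.1]
opening: 0.116
grasp_force: 59.1
```

Call:
{"op": "arm_command", "data": {"dp": [[-0.012, 0, 0.1], [-0.012, 0, 0.2], [-0.012, 0, 0.28], [-0.012, 0, 0.34], [-0.012, 0, 0.37]], "turn": [[0, 0, 0], [0, 0, 0], [0, 0, 0], [0, 0, 0], [0, 0, 0]], "jaw": [0, 0, 0, 0, 0]}}

```text
time_s: 17.45
eef_pos: [0.508, -0.1883, 0.0691]
eef_rot: [-0.001, 0.811, 0.586, -0.0]
wrist_force: [-0.0, 0.5, -0.8]
opening: 0.117
grasp_force: 59.1
```

Run:
```python
from h import *
camera('wrist');o=get_obs();print(o['wrist_force'],o['eef_pos'],o['opening'],o['q'],o['time_s'])
print(totool(o,[.5104,-.1889,.06]))
R=rot(o).as_matrix();print(R)
```

```text
[ 0.838   1.0383 -1.234 ] [ 0.5078 -0.1882  0.0687] 0.11770564533584638 [-0.5742  0.2764  1.7964 -0.      1.0712 -0.2547] 17.5
[0.0006 0.0106 0.0349]
[[ 0.3141  0.9494 -0.002 ]
 [ 0.9494 -0.3141  0.0013]
 [ 0.0006 -0.0023 -1.    ]]
```

Lowering gently until contact.

Call:
{"op": "arm_command", "data": {"dp": [[0, 0.008, 0.01], [0, 0.008, 0.016], [0, 0.008, 0.022], [0, 0.008, 0.026], [0, 0.008, 0.026]], "turn": [[0, 0, 0], [0, 0, 0], [0, 0, 0], [0, 0, 0], [0, 0, 0]], "jaw": [0, 0, 0, 0, 0]}}

```text
time_s: 18.12
eef_pos: [0.5106, -0.1894, 0.0641]
eef_rot: [0.0, 0.811, 0.586, 0.0]
wrist_force: [0.2, 0.2, -1.1]
opening: 0.118
grasp_force: 59.1
```

Call:
{"op": "arm_command", "data": {"dp": [[0, 0, 0.002], [0, 0, 0.004], [0, 0, 0.006], [0, 0, 0.008], [0, 0, 0.008]], "turn": [[0, 0, 0], [0, 0, 0], [0, 0, 0], [0, 0, 0], [0, 0, 0]], "jaw": [0, 0, 0, 0, 0]}}

```text
time_s: 18.75
eef_pos: [0.5106, -0.1894, 0.0619]
eef_rot: [-0.0, 0.811, 0.586, -0.0]
wrist_force: [1.3, -0.6, -0.8]
opening: 0.113
grasp_force: 59.1
```

Call:
{"op": "arm_command", "data": {"dp": [[0, 0, 0.002], [0, 0, 0.004], [0, 0, 0.006], [0, 0, 0.008], [0, 0, 0.008]], "turn": [[0, 0, 0], [0, 0, 0], [0, 0, 0], [0, 0, 0], [0, 0, 0]], "jaw": [0, 0, 0, 0, 0]}}

```text
time_s: 19.38
eef_pos: [0.5106, -0.1894, 0.0599]
eef_rot: [-0.0, 0.811, 0.586, -0.0]
wrist_force: [0.3, 0.3, -0.5]
opening: 0.116
grasp_force: 59.1
```

Call:
{"op": "arm_command", "data": {"dp": [[0, 0, 0.002], [0, 0, 0.002], [0, 0, 0.003], [0, 0, 0.004], [0, 0, 0.004]], "turn": [[0, 0, 0], [0, 0, 0], [0, 0, 0], [0, 0, 0], [0, 0, 0]], "jaw": [0, 0, 0, 0, 0]}}

```text
time_s: 20.0
eef_pos: [0.511, -0.1896, 0.0597]
eef_rot: [0.0, 0.811, 0.586, 0.0]
wrist_force: [-1.4, 1.3, 5.5]
opening: 0.119
grasp_force: 60.0
```

Contact is at 0.0597, as predicted. Releasing slowly, then retreating up.

Call:
{"op": "arm_command", "data": {"dp": [[0, 0, -0.002], [0, 0, -0.002], [0, 0, -0.002], [0, 0, -0.002], [0, 0, -0.002]], "turn": [[0, 0, 0], [0, 0, 0], [0, 0, 0], [0, 0, 0], [0, 0, 0]], "jaw": [0.15, 0.2, 0.3, 0.4, 0.4]}}

```text
time_s: 20.62
eef_pos: [0.5105, -0.1894, 0.0594]
eef_rot: [-0.0, 0.811, 0.586, -0.0]
wrist_force: [-0.2, 0.2, 0.0]
opening: 0.401
grasp_force: 0.0
```

Call:
{"op": "arm_command", "data": {"dp": [[0, 0, -0.03], [0, 0, -0.1], [0, 0, -0.2], [0, 0, -0.3], [0, 0, -0.35]], "turn": [[0, 0, 0], [0, 0, 0], [0, 0, 0], [0, 0, 0], [0, 0, 0]], "jaw": [0.4, 0.4, 0.4, 0.4, 0.4]}}

```text
time_s: 21.25
eef_pos: [0.5117, -0.1901, 0.1498]
eef_rot: [0.002, 0.811, 0.586, 0.001]
wrist_force: [-1.4, -0.2, 0.5]
opening: 0.397
grasp_force: 0.0
```

Call:
{"op": "arm_command", "data": {"dp": [[0, 0, 0], [0, 0, 0], [0, 0, 0]], "turn": [[0, 0, 0], [0, 0, 0], [0, 0, 0]], "jaw": [0.4, 0.4, 0.4]}}

```text
time_s: 21.62
eef_pos: [0.5099, -0.189, 0.1459]
eef_rot: [-0.001, 0.811, 0.586, -0.0]
wrist_force: [0.5, 0.2, 0.1]
opening: 0.396
grasp_force: 0.0
```

Run:
```python
from h import *
o=get_obs();im=camera('wrist');cv2.imwrite('pics/wend.png',im);r,k=lift();print(o['eef_pos'],o['time_s'],r.round(2).tolist())
g=cv2.cvtColor(im,6)
# tip bore at z .093 and plate (bright region) at .015
p=proj('wrist',[.5106,-.1894,.093],o);print('pred tip',p)
x,y=p.astype(int);m=np.zeros_like(g);s=np.s_[y-28:y+29,x-22:x+23];m[s]=g[s]<70
for c in cv2.findContours(m,0,2)[0]:
    if cv2.contourArea(c)>30:
        b=cv2.minAreaRect(c);print(b,on('wrist',b[0],.093,o))
hs=cv2.cvtColor(im,cv2.COLOR_BGR2HSV);M=((hs[...,1]<50)&(hs[...,2]>110)).astype(np.uint8)
c=max(cv2.findContours(M,0,2)[0],key=cv2.contourArea);b=cv2.minAreaRect(c);print('plate',b,on('wrist',b[0],.015,o),[on('wrist',q,.015,o)[:2].round(3).tolist() for q in cv2.boxPoints(b)])
S=camera('side');cv2.imwrite('pics/send.png',S);T=camera('top');cv2.imwrite('pics/tend.png',T)
print('side tip pred',proj('side',[.5106,-.1894,.093]),'base',proj('side',[.5106,-.1894,.015]))
d=cv2.absdiff(S,cv2.imread('pics/side0.png')).max(2);u=proj('side',[.5106,-.1894,.05]).astype(int)
w=d[u[1]-30:u[1]+31:3,u[0]-15:u[0]+16:2];print(w)
```

```text
[ 0.5099 -0.189   0.1459] 21.625 [[0.08, 0.0], [-0.13, 0.0], [0.0, -0.03]]
pred tip [279.8133 214.7671]
((280.5, 215.0), (28.0, 7.0), 90.0) [ 0.511  -0.1897  0.093 ]
plate ((421.830810546875, 102.60227966308594), (216.01953125, 110.71775817871094), 84.75286102294922) [ 0.648  -0.1589  0.015 ] [[0.614, -0.067], [0.696, -0.087], [0.689, -0.27], [0.589, -0.247]]
side tip pred [277.7175 153.1151] base [278.1387 181.2314]
[[ 2  1  2  1  2  3  2  1  1  3  2  1  2  1  2  1]
 [ 1  2  1  2  1  1  1  2  0  1  2  1  2  1  3  1]
 [ 2  1  0  1  2  2  2  1  1  2  2  1  1  1  1  1]
 [ 1  1  2  2  2  2  1  2  2  2  2  1  1  1  3  1]
 [ 2  1  2  1  1  2  2  1  8  3  2  1  1  1  2  1]
 [ 1  1  1  2  2  2  4 19 66 59 41  2  2  1  1  2]
 [ 1  2  2  1  2 28 78 59 81 51 28  1  2  1  2  2]
 [ 2  2  1  1  1 26 57 56 61 62 28  1  1  1  2  2]
 [ 2  1  0  1  2  5 49 61 66 67 31  0  1  1  1  1]
 [ 1  0  2  1  1  8 49 60 65 53  9  1  1  1  1  1]
 [ 1  1  1  1  1  9 41 63 62 39 37  7  1  2  1  1]
 [ 1  2  2  1  1  7  8 36 50 28 14  1  0  3  2  1]
 [ 0  2  1  3  2 25 75 72 70 78 75  8  2  2  3  1]
 [ 1  3  1  3  2 26 78 79 83 86 72  6  2  2  2  2]
 [ 3  1  1  2  2 21 76 77 78 80 71  6  3  1  2  1]
 [ 1  2  2  2  2  6 48 70 74 70 52  4  2  2  2  1]
 [ 2  1  2  2  2  2  2  1  1  1  1  1  2  2  1  1]
 [ 1  2  1  1  3  2  2  2  1  1  2  1  2  3  2  2]
 [ 1  2  2  0  1  2  1  1  2  2  1  1  2  1  2  0]
 [ 2  1  1  3  2  2  1  1  1  1  2  2  1  2  2  2]
 [ 1  1  0  1  1  1  2  1  1  1  1  1  3  1  1  2]]
```

Run:
```python
from h import *
d=cv2.absdiff(cv2.imread('pics/send.png'),cv2.imread('pics/side0.png')).max(2)
for n,X in(('sq',[.488,.1355,.085]),('rnd',[.4935,.1841,.085]),('tab old',[.5185,.236,.075]),('tab new',[.521,.261,.075])):
    u=proj('side',X).astype(int);print(n,d[u[1]-2:u[1]+3,u[0]-2:u[0]+3].mean())
print(hand_in())
```

```text
sq 1.4
rnd 1.32
tab old 84.28
tab new 45.04
the job is handed in; nothing more can be done
None
```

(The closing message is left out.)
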